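Lock the setting die into its bayonet holder

TASK

Put the steel setting die into the holder on the bench: feel for the position in which both ends of its cross pin drop into the two slots, press it down against the spring, turn it a quarter turn clockwise (seen from above), and let it rise so that it stays locked and upright by itself. Work by feel and never ram or force it in the holder, and leave the roll of tape, the bottle and the thread spool standing where they are.

Things in the scene. Friction and masses are not known exactly. Their poses are not given: they have to be found in the camera images.
- die: The loose bayonet setting die, bare steel, standing upright, 86 mm tall, about 0.3 kg. Origin at the centre of its underside, z up its axis, x along its cross pin; a half turn about z makes no difference. Shank 28 mm across (foot tapered to 24 mm in the lowest 4 mm) up to 36 mm, collar 44 mm across from 36 to 41 mm, grip block above, small cup on top.
- die_pin (a point): Centre of the die's cross pin, 12 mm above its underside. The round pin is 8 mm thick, runs along the die's x and sticks out of the shank both ways, its ends 23 mm from the axis.
- die_grip (a point): Middle of the die's grip block, 65 mm above its underside. The block reaches from 41 to 80 mm, is 44 mm long in the die's x and 30 mm across the flats in its y: grip it across the flats from above, fingertips above the collar.
- holder: The holder, fixed to the bench: dark round flange 104 mm across, 8 mm thick, with an upright barrel 72 mm across, closed by a slotted steel ring 76 mm across whose top face is 60 mm above the bench. Origin at the centre of its underside, z up, x roughly along the two slots. The heights of the die given below are those of its underside over this origin. The ring cannot turn in use.
- mouth (a point): Centre of the ring's 31 mm bore, in its top face. Two slots 10.5 mm wide, across from each other, run from the bore to 25 mm from the axis. Their angle is not measured: up to 0.3 rad either side of the holder's x; find it by eye or feel. With the pin across the slots the die stops with the pin on the ring (height 52 mm); in the slots it goes on to the plunger.
- plunger_rest (a point): Centre of the spring plunger's top when free, 44 mm over the holder's origin; the die in the slots rests near this height. The plunger pushes up with 3.6 N, plus 0.6 N for each mm pressed, to a hard stop at 27 mm. At a height of 30 mm or lower the pin clears the ledge under the ring and the die can be turned, clockwise from above only.
- lock_level (a point): Where the underside centre of the locked die stands, on the holder's axis, 36 mm over its origin. A quarter turn (1.57 rad) from the slots the pin lies under two notches 12.5 mm wide, 6 mm higher than the ledge, into which the spring lifts it; a rigid stop follows 0.1 rad on. Let go too early, the die stays pinched under the ledge at 30 mm or comes up in the slots to 44 mm.
- tape_roll: Bystander: roll of masking tape lying flat beyond the holder, 100 mm across, 25 mm high, origin under its centre.
- dye_bottle: Bystander: small dark brown dye bottle with a black cap near the holder, 42 mm across, 62 mm tall, origin under its centre.
- thread_spool: Bystander: spool of dark blue thread near the holder, 49 by 65 mm, 50 mm tall, origin under its centre.
Mind the look-alikes: they are no part of the job. What is shaped like the die but purple or red is not meant.

How it is judged:
On the way:
1. the die is pressed down in the holder against the spring, far enough for its pin to pass under the ledge (underside below 32 mm over the holder's origin, within 4 mm of its axis) (z of die in the frame of holder below 0.032 m and horizontal distance between die and holder below 0.004 m), for 0.1 s.
At the end, for the whole second after the job is handed in: the die stands locked in the holder, let go: its underside 33.5 to 39 mm above the holder's origin (that is with the pin up in the locking notches), within 4 mm of the holder's axis, tilted less than 0.08 rad, at rest; the three bystanders upright (z of die in the frame of holder between 0.0335 and 0.039 m and horizontal distance between die and holder below 0.004 m and angle between die's own z axis and vertical below 0.08 rad and linear speed of die below 0.01 m/s and angle between each of tape_roll, dye_bottle, thread_spool's own z axis and vertical below 0.2 rad); the robot touches nothing.
It fails at once if the die is rammed or forced in the holder with more than 100 N in all (contact force between die and holder above 100 N).
It fails at once if the roll of tape is moved more than 20 mm (distance of tape_roll from where it was at the start of the episode above 0.02 m).
It fails at once if the dye bottle is moved more than 20 mm (distance of dye_bottle from where it was at the start of the episode above 0.02 m).
It fails at once if the thread spool is moved more than 20 mm (distance of thread_spool from where it was at the start of the episode above 0.02 m).
It also fails if it takes over 64 s, if anything falls off the work surface, if the arm or the gripper's body presses on something with over 40 N, if the wrist force passes 120 N, or if a joint passes its speed limit or range.

ROBOT

A 6-joint arm with a two-finger parallel gripper is mounted at the origin on a cart in front of the work surface, level with it; the furniture and walls round the work are solid. World frame = base frame: x ahead of the robot, y to its left, z up, the work surface at z = 0. Lengths are in m, angles in rad, forces in N, time in s.
With the tool pointing down it reaches from about 0.375 to 0.75 m from the base axis. Payload 9 kg.
Tool frame: the origin (TCP) lies midway between the tips of the shut fingers; the grasp point (between the pads) lies 19 mm behind it; z points along the fingers, y is the line along which they close (so a half turn about z gives the same grasp; the last joint's range is limited). The gripper opens to 85 mm and grips with 20 to 120 N. Pads are 22 mm wide; open, the fingers measure 114 mm over their backs; the gripper's body (76 mm by 85 mm) begins 54 mm behind the grasp point. The pads swing forward as they close: fully open they stand 13 mm farther back than shut.
Start: joints at [-1.341, 0.104, 0.097, 1.564, 0, 1.353], TCP at [0.26, -0.541, 0.231] pointing down, gripper open.
Joint ranges: [-2.99, 2.99], [-0.84, 1.86], [-1.1, 1.16], [-1.84, 2.11], [-1.51, 1.56], [-3.14, 3.14]. Speed limits (rad/s): [2.22, 2.22, 2.57, 3.14, 3.14, 3.14].

INTERFACE

Orientations are given as a rotation vector (axis times angle).
In Python, from cell import manip gives the robot as it stands. Calls block until the motion is done:
- manip.reach(position, orientation): joint-space move of the TCP to a pose.
- manip.move_l(position, vel=0.15, ori=None, force_limit=None): straight line of the TCP; ori=None keeps the orientation; vel is the mean speed in m/s. With force_limit (N) it stops when the force on the tool has changed by that much, and returns True; else False.
- manip.movej(angles): joint-space move.
- manip.set_gripper(opening, grasp_force=None): opening from 0.0 (shut) to 1.0 (fully open); grasp_force is the grip in N (None keeps the last); returns when the fingers have stopped.
- manip.sleep(seconds).
- manip.ik(position, orientation): joint angles nearest the present ones, or None.
- manip.sense(): the state.
- manip.get_image(name): name is "side" or "top" or "wrist"; returns the picture (400x640x3 uint8, red, green, blue); there is no depth.
- manip.calibration(name): a dict with "intrinsics" (3x3 intrinsics, pixels), "cam_to_world" (4x4, takes a point from camera to world coordinates); the wrist camera has in their place "T_tool_cam" (4x4, takes a point from camera to tool coordinates, whose origin is the TCP and whose axes are the flange's). Camera axes: x right, y up, looking along -z (the intrinsics and any distortion apply to the point x, -y, -z); pixel columns grow to the right and rows downward; lengths in m; the calibration is good to about 2 mm. A picture is of the moment at which its call begins: read the wrist's pose just before it. calibration takes no time and is no camera call.
A pose or a line that the arm cannot do raises manip.MotionError and nothing moves.
- manip.job_done(): hands the job in; it is judged then, once.
Trained networks look in the newest picture that a camera, given by its name, has taken for a name from the list of things; names that differ only in an ending like _2 or _b are one class to them, and where a whole thing is asked for, a point or a joint stands for the part that bears it (a point fixed in the world has none). Each returns a list of dicts, best first, with "score" (0 to 1); they miss things now and then, are a little off and sometimes report something else, mostly with a low value. They report only what shows in the picture. A call takes as long as a camera call. They do not tell look-alikes from the thing itself.
- manip.recognise(camera, query): "xy" ([column, row] in pixels, amid what is visible of it).
The state is a dict: "time_s": time; "qpos": joint angles; "joint_vel": joint speeds; "joint_efforts": joint torques, N m; "position": TCP position; "eef_rot": TCP orientation; "wrist_force": force on the tool from outside, world axes, zero at the start; "ft_torque": the same for the moment, N m; "width": opening from 0.0 (shut) to 1.0 (fully open); "grip_force": force on a finger pad.
Only numpy, scipy, OpenCV 4.12 (cv2) and the standard library are available. Lean on these libraries where they do the work, as an engineer would, in place of code of your own. Each camera call takes 0.05 s, during which the arm holds its last target. There are 200 camera calls.

## Working session

There is one attempt and no reset: what is moved stays moved. The work goes in short steps, each a Python script; the robot and the scene stay as the last script left them, time stands still between calls to the robot, and variables do not carry over. Pictures are saved under pics/ and viewed, at most 10 in all, crops included, and the job is handed in when it is done.

```bash
mkdir -p pics; ls
python3 - <<'E'
from cell import manip
import cv2,numpy as np
for n in("side","top"):
    im=manip.get_image(n); cv2.imwrite(f"pics/{n}0.png",im[:,:,::-1])
    c=manip.calibration(n); print(n,{k:np.round(v,4).tolist() if not isinstance(v,str) else v for k,v in c.items()})
    for q in("die","die_grip","holder","mouth","tape_roll","dye_bottle","thread_spool"):
        print(q,[(np.round(d["xy"],1).tolist(),round(d["score"],2)) for d in manip.recognise(n,q)][:4])
print(manip.calibration("wrist")); s=manip.sense();print(s)
E
```

```text
pics
side {'intrinsics': [[407.6972, 0.0, 315.9958], [0.0, 407.6972, 199.0086], [0.0, 0.0, 1.0]], 'cam_to_world': [[0.9909, 0.0828, -0.1058, 0.4931], [-0.1341, 0.5602, -0.8174, -0.8189], [-0.0084, 0.8242, 0.5663, 0.5759], [0.0, 0.0, 0.0, 1.0]]}
die [([292.7, 249.1], 0.95), ([247.9, 254.5], 0.79), ([337.2, 236.5], 0.75)]
die_grip [([294.8, 248.7], 0.89), ([336.2, 274.4], 0.89), ([239.7, 213.1], 0.69), ([246.0, 253.4], 0.61)]
holder [([266.6, 174.1], 0.74), ([295.3, 248.5], 0.65)]
mouth [([264.6, 173.6], 0.89)]
tape_roll [([356.1, 173.0], 0.74)]
dye_bottle [([240.8, 213.6], 0.91)]
thread_spool [([296.4, 206.8], 0.93), ([356.8, 174.2], 0.66)]
top {'intrinsics': [[402.3595, 0.0, 316.3101], [0.0, 402.3595, 197.3843], [0.0, 0.0, 1.0]], 'cam_to_world': [[-0.0107, 0.9854, -0.1696, 0.4404], [-0.9997, -0.0072, 0.0217, -0.0609], [0.0202, 0.1698, 0.9853, 0.9151], [0.0, 0.0, 0.0, 1.0]]}
die [([377.4, 223.0], 0.81), ([414.5, 193.3], 0.76), ([374.5, 182.4], 0.7), ([384.3, 263.6], 0.63)]
die_grip [([382.8, 268.5], 0.95), ([417.3, 192.8], 0.77), ([372.2, 184.8], 0.75), ([224.0, 247.5], 0.74)]
holder 
[... 675 characters left out ...]
00000000e+00]])}
{'time_s': 0.8, 'qpos': array([-1.34070728e+00,  1.04120331e-01,  9.72810160e-02,  1.56389248e+00,
        7.82533225e-06,  1.35310332e+00]), 'joint_vel': array([-0.00065014, -0.00019396,  0.00085723, -0.00155129, -0.00124185,
        0.00164083]), 'joint_efforts': array([-6.84208208e-04, -5.56720519e+01,  5.03743744e+01,  6.59632369e-04,
       -3.36342309e-04, -5.01811670e-06]), 'position': array([ 0.25980095, -0.54086431,  0.23130832]), 'eef_rot': array([3.06311854e+00, 6.97498443e-01, 1.29197725e-05]), 'wrist_force': array([ 0.81741879,  0.21179898, -0.20781533]), 'ft_torque': array([-0.01534035, -0.01680192, -0.00247032]), 'grip_force': 0.0, 'width': 0.9982853593582072}
```

Run:
```python
import cv2,numpy as np
a=cv2.imread("pics/side0.png")[120:320,200:420]; b=cv2.imread("pics/top0.png")[90:310,180:460]
a=cv2.resize(a,None,fx=2.7,fy=2.7,interpolation=3)[:,:]
cv2.imwrite("pics/a.png",a); cv2.imwrite("pics/b.png",cv2.resize(b,None,fx=2.7,fy=2.7,interpolation=3))
```

```text
(no output)
```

View pics/a.png

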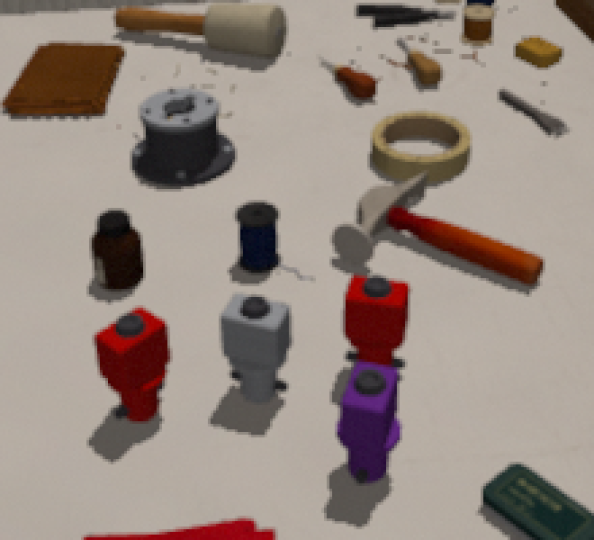

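View pics/b.png

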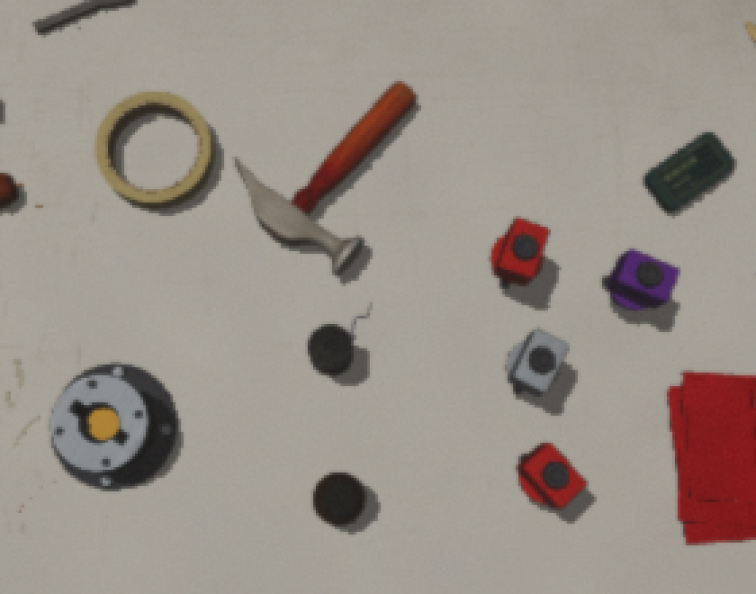

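The steel die is the middle grey one (cup at side px 295,233 and top px 380,223), with two red dies and one purple around it. The holder ring is at top px 216,246, and its slots run diagonally, about 35° below the image's horizontal.

```bash
cat > h.py <<'E'
from cell import manip
import numpy as np, cv2
from scipy.spatial.transform import Rotation as R
def ray(n,px,s=None):
    c=manip.calibration(n); K=c["intrinsics"]
    if n=="wrist":
        T=np.eye(4); T[:3,:3]=R.from_rotvec(s["eef_rot"]).as_matrix(); T[:3,3]=s["position"]; T=T@c["T_tool_cam"]
    else: T=c["cam_to_world"]
    d=np.linalg.inv(K)@[px[0],px[1],1]; return T[:3,3],T[:3,:3]@(d*[1,-1,-1])
def at_z(n,px,z,s=None):
    o,d=ray(n,px,s); return o+d*(z-o[2])/d[2]
def down(psi): return (R.from_euler('z',psi)*R.from_euler('x',np.pi)).as_rotvec()
def psi_of(s): x=R.from_rotvec(s["eef_rot"]).as_matrix()[:,0]; return np.arctan2(x[1],x[0])
def rectify(im,s,c,z,half,n=400):
    "top-down view of plane z about c: image right=+x, up=+y"
    g=np.linspace(-half,half,n); X,Y=np.meshgrid(c[0]+g,c[1]-g); P=np.stack([X,Y,np.full_like(X,z)],-1)
    cal=manip.calibration("wrist"); T=np.eye(4); T[:3,:3]=R.from_rotvec(s["eef_rot"]).as_matrix(); T[:3,3]=s["position"]; T=T@cal["T_tool_cam"]
    p=((P-T[:3,3])@T[:3,:3])*[1,-1,-1]; p=p@cal["intrinsics"].T; p=p/p[...,2:]
    return cv2.remap(im,p[...,0].astype('f4'),p[...,1].astype('f4'),cv2.INTER_CUBIC)
E
python3 - <<'E'
from h import *
f=lambda n,px,z:print(n,px,z,np.round(at_z(n,px,z),4))
f("side",(294.8,233),.086); f("top",(380.4,223.3),.086)
f("side",(264.6+2,158.5),.06); f("top",(180+100/2.7,90+423/2.7),.06)
for p in((77,407),(121,438)): f("top",(180+p[0]/2.7,90+p[1]/2.7),.06)
for p in((537,330),(568,345),(545,395),(513,380)): f("top",(180+p[0]/2.7,90+p[1]/2.7),.08)
f("top",(304.8,272.5),.05);f("top",(180+332/2.7,90+349/2.7),.05)
d=at_z("top",(380.4,223.3),.086)
m=at_z("top",(180+100/2.7,90+423/2.7),.06)
for c in(d,m):
  for psi in np.arange(-3,3.1,.5):
    q=manip.ik([c[0],c[1],.2],down(psi)); print(round(psi,2),None if q is None else np.round(q,2))
E
```

```text
side (294.8, 233) 0.086 [ 0.5297 -0.2185  0.086 ]
top (380.4, 223.3) 0.086 [ 0.5276 -0.2116  0.086 ]
side (266.6, 158.5) 0.06 [0.4867 0.1303 0.06  ]
top (217.03703703703704, 246.66666666666666) 0.06 [0.484  0.1301 0.06  ]
top (208.5185185185185, 240.74074074074073) 0.06 [0.4966 0.1483 0.06  ]
top (224.8148148148148, 252.2222222222222) 0.06 [0.4723 0.1135 0.06  ]
top (378.8888888888889, 212.22222222222223) 0.08 [ 0.5516 -0.2104  0.08  ]
top (390.3703703703703, 217.77777777777777) 0.08 [ 0.5396 -0.2341  0.08  ]
top (381.85185185185185, 236.29629629629628) 0.08 [ 0.5011 -0.2147  0.08  ]
top (370.0, 230.74074074074073) 0.08 [ 0.5129 -0.1904  0.08  ]
top (304.8, 272.5) 0.05 [ 0.4284 -0.0539  0.05  ]
top (302.96296296296293, 219.25925925925924) 0.05 [ 0.5416 -0.0506  0.05  ]
-3.0 [-0.61  0.   -0.06  1.5   0.   -0.75]
-2.5 [-0.61  0.   -0.06  1.5   0.   -1.25]
-2.0 [-0.61  0.   -0.06  1.5   0.   -1.75]
-1.5 [-0.61  0.   -0.06  1.5   0.   -2.25]
-1.0 [-0.61  0.   -0.06  1.5   0.   -2.75]
-0.5 [-0.61  0.   -0.06  1.5   0.    3.03]
0.0 [-0.61  0.   -0.06  1.5   0.    2.53]
0.5 [-0.61  0.   -0.06  1.5   0.    2.03]
1.0 [-0.61  0.   -0.06  1.5   0.    1.53]
1.5 [-0.61  0.   -0.06  1.5   0.    1.03]
2.0 [-0.61  0.   -0.06  1.5   0.    0.53]
2.5 [-0.61  0.   -0.06  1.5   0.    0.03]
3.0 [-0.61  0.   -0.06  1.5   0.   -0.47]
-3.0 [ 0.   -0.2  -0.26  1.52  0.   -0.14]
-2.5 [ 0.   -0.2  -0.26  1.52  0.   -0.64]
-2.0 [ 0.   -0.2  -0.26  1.52  0.   -1.14]
-1.5 [ 0.   -0.2  -0.26  1.52  0.   -1.64]
-1.0 [ 0.   -0.2  -0.26  1.52  0.   -2.14]
-0.5 [ 0.   -0.2  -0.26  1.52  0.   -2.64]
0.0 [ 0.   -0.2  -0.26  1.52  0.   -3.14]
0.5 [ 0.   -0.2  -0.26  1.52  0.    2.64]
1.0 [ 0.   -0.2  -0.26  1.52  0.    2.14]
1.5 [ 0.   -0.2  -0.26  1.52  0.    1.64]
2.0 [ 0.   -0.2  -0.26  1.52  0.    1.14]
2.5 [ 0.   -0.2  -0.26  1.52  0.    0.64]
3.0 [ 0.   -0.2  -0.26  1.52  0.    0.14]
```

Run:
```python
from h import *
for n,c,psi,z,zz in(("hold",(.485,.130),-2.18,.24,.06),("die",(.5286,-.213),2.675,.24,.08)):
    manip.reach([c[0],c[1],z],down(psi)); s=manip.sense(); im=manip.get_image("wrist")
    np.savez(f"{n}.npz",im=im,**{k:s[k] for k in("position","eef_rot")})
    r=rectify(im,s,c,zz,.05); cv2.imwrite(f"pics/r_{n}.png",r[:,:,::-1]); print(s["time_s"],s["position"],psi_of(s))
    for q in(("mouth","holder") if n=="hold" else ("die","die_grip")): 
        for d in manip.recognise("wrist",q): print(q,d["xy"],d["score"],at_z("wrist",d["xy"],zz,s))
a=[cv2.imread(f"pics/r_{n}.png") for n in("hold","die")]; cv2.imwrite("pics/r.png",np.hstack(a))
```

```text
3.3083 [0.4851912  0.12949456 0.23994523] -2.1813967503769676
holder [320.8, 176.6] 0.88 [0.47797569 0.12144906 0.06      ]
4.7583 [ 0.52878488 -0.21208111  0.24013426] 2.677162808106007
die [281.7, 261.5] 0.88 [ 0.58477897 -0.29036805  0.08      ]
die [273.3, 115.4] 0.8 [ 0.44002428 -0.22080755  0.08      ]
die [364.2, 245.7] 0.67 [ 0.60936204 -0.19761275  0.08      ]
die [319.5, 186.9] 0.58 [ 0.52604183 -0.21229533  0.08      ]
die_grip [275.2, 116.5] 0.79 [ 0.44179966 -0.21962061  0.08      ]
die_grip [320.6, 187.6] 0.66 [ 0.52725166 -0.21158802  0.08      ]
die_grip [282.2, 264.4] 0.64 [ 0.5882595  -0.29161484  0.08      ]
die_grip [570.6, 21.4] 0.62 [0.49052033 0.06499764 0.08      ]
die_grip [360.3, 244.8] 0.56 [ 0.60638519 -0.20109578  0.08      ]
```

View pics/r.png

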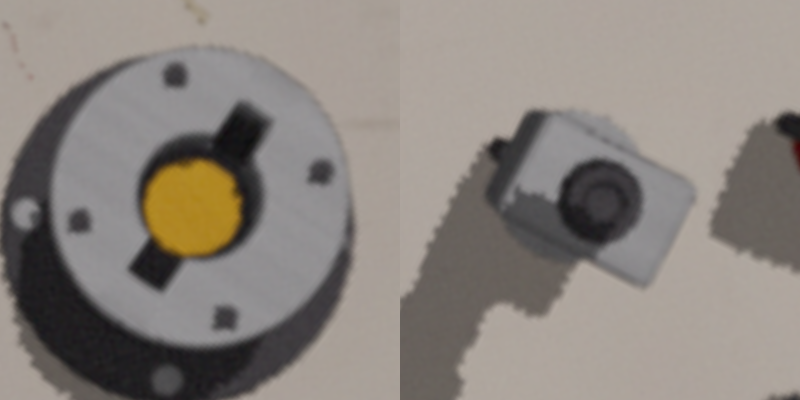

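Holder (0.25 mm/px): ring centre at px 201,197, i.e. (0.4854, 0.1306), with the slots at 0.994 rad. Die: block centre at px 200,200, i.e. (0.5286, -0.213), with the pin axis at 2.636 rad. Ring diameter, slot length and block shape match the given sizes. Next is the grasp.

Run:
```python
from h import *
D=(.5286,-.213); psi=2.636
manip.set_gripper(.68)
manip.reach([*D,.14],down(psi))
print(manip.move_l([*D,.046],vel=.1,force_limit=8))
manip.set_gripper(0.,grasp_force=90); s=manip.sense(); print(s["time_s"],s["width"],s["grip_force"],s["position"],s["wrist_force"])
manip.move_l([*D,.18],vel=.12); s=manip.sense(); print(s["width"],s["wrist_force"])
H=(.4854,.1306)
manip.move_l([*H,.18],vel=.2,ori=down(.994-np.pi)); s=manip.sense(); print(s["time_s"],s["qpos"],s["wrist_force"],s["width"])
im=manip.get_image("wrist"); cv2.imwrite("pics/w.png",im[:,:,::-1])
im=manip.get_image("side"); cv2.imwrite("pics/s.png",cv2.resize(im[60:220,180:380],None,fx=3,fy=3)[:,:,::-1])
```

```text
False
7.2417 0.3397305437024789 88.65803003311157 [ 0.52911757 -0.21323561  0.04684658] [-0.03321217  0.14437991  6.29014758]
0.34205236258064325 [-0.08069173  0.19080618 -2.34182407]
10.3917 [ 8.34998690e-04 -1.99134245e-01 -2.90226942e-01  1.47971768e+00
 -1.84765332e-04 -9.91646701e-01] [ 0.93583087  0.27884066 -2.03600095] 0.3416436925686558
```

View pics/w.png

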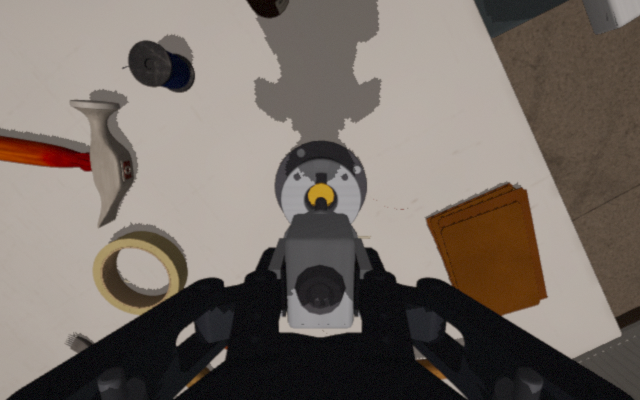

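View pics/s.png

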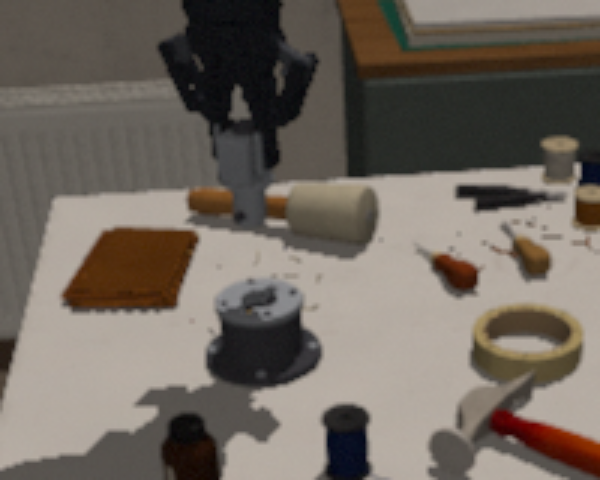

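The die is held upright and square. Its cup shows at wrist px (321,288), and the slots (px 321,180 to 321,207) line up with the die's long side. I'll work out the in-hand offset and lower by feel.

Run:
```python
from h import *
s=manip.sense(); c=at_z("wrist",(321,288),.133+.086,s); off=c[:2]-s["position"][:2]; print("off",off, "tool", off@[np.cos(psi_of(s)),np.sin(psi_of(s))])
H=np.array([.4854,.1306]); dz=.0468
t=H
manip.move_l([*t,.065+dz],vel=.08)
s0=manip.sense()["wrist_force"]
r=manip.move_l([*t,.040+dz],vel=.02,force_limit=3.5); s=manip.sense()
print(r,"h",s["position"][2]-dz,s["position"],s["wrist_force"]-s0,s["ft_torque"],s["time_s"])
```

```text
off [-0.00311853 -0.00341715] tool 0.0045659854150040344
True h 0.04219348002486554 [0.48522566 0.13058019 0.08899348] [ 0.71234817 -0.15397149  4.89708739] [-0.04667765 -0.45018852  0.0057486 ] 12.5167
```

The die is in the slots: height 42.2 mm at 4.9 N matches the spring law. Pressing and turning next.

Run:
```python
from h import *
dz=.0468; H=[.4854,.1306]
def show(l):
    s=manip.sense(); print(l,"h",np.round(s["position"][2]-dz,4),np.round(s["position"][:2],4),"psi",round(psi_of(s),3),np.round(s["wrist_force"],1),np.round(s["ft_torque"],2),round(s["width"],3),round(s["time_s"],1)); return s
show("a")
r=manip.move_l([*H,.0285+dz],vel=.02,force_limit=25); s=show(f"press {r}")
if s["position"][2]-dz<.0297:
    p0=.994-np.pi; z=s["position"][2]
    for k in range(1,9):
        a=1.57*k/8
        r=manip.move_l([*H,.0285+dz],vel=.02,ori=down(p0-a),force_limit=15); s=show(f"turn {a:.2f} {r}")
        if r or abs(s["ft_torque"][2])>1.5: break
```

```text
a h 0.0422 [0.4852 0.1306] psi -2.148 [ 1.6 -0.5  2.3] [-0.05 -0.45  0.01] 0.342 12.5
press False h 0.029 [0.4854 0.1306] psi -2.147 [-1.7  0.3  9.9] [-0.06  0.45 -0.01] 0.34 13.3
turn 0.20 False h 0.0292 [0.4858 0.1307] psi -2.344 [-0.5 -0.2  8.5] [-0.    0.19 -0.09] 0.344 13.7
turn 0.39 False h 0.0293 [0.4859 0.1307] psi -2.541 [-0.1  0.3 10.4] [-0.    0.07 -0.06] 0.34 14.0
turn 0.59 False h 0.0293 [0.486  0.1306] psi -2.737 [-0.2 -1.   9.5] [-0.04  0.01 -0.05] 0.341 14.4
turn 0.79 False h 0.0293 [0.4861 0.1306] psi -2.933 [ 0.   0.5 10.4] [-0.04 -0.05 -0.09] 0.339 14.7
turn 0.98 False h 0.0293 [0.4861 0.1306] psi -3.129 [-0.3  0.5  9.2] [-0.08 -0.01 -0.06] 0.339 15.1
turn 1.18 False h 0.0293 [0.4861 0.1306] psi 2.958 [0.  0.3 9.4] [-0.1   0.04 -0.05] 0.342 15.4
turn 1.37 False h 0.0293 [0.4861 0.1306] psi 2.761 [ 0.  -0.2 10.1] [-0.16  0.01 -0.03] 0.34 15.8
turn 1.57 False h 0.0293 [0.4861 0.1306] psi 2.565 [-0.3 -0.4  9.8] [-0.13  0.02 -0.01] 0.339 16.1
```

Run:
```python
from h import *
dz=.0468; s=manip.sense(); p=s["position"]
r=manip.move_l([p[0],p[1],.0355+dz],vel=.015,force_limit=9); s=manip.sense()
print(r,s["position"][2]-dz,s["wrist_force"],s["ft_torque"],s["time_s"])
```

```text
False 0.035634873262722015 [ 0.32711816 -0.46317869  6.3571225 ] [-0.09323532  0.0681557  -0.01776064] 16.7417
```

It rose into the notches, above the 30 mm ledge with the spring still pushing up. Releasing and checking.

Run:
```python
from h import *
manip.set_gripper(.65); s=manip.sense(); p=s["position"]; print(s["wrist_force"],s["width"])
manip.move_l([p[0],p[1],.24],vel=.1); s=manip.sense(); manip.sleep(.3)
im=manip.get_image("wrist"); a=rectify(im,s,(.4854,.1306),.116,.05)
b=manip.get_image("side"); b=cv2.resize(b[110:210,210:310],(400,400),interpolation=2)
cv2.imwrite("pics/end.png",np.hstack([a,b])[:,:,::-1]); print(s["time_s"])
```

```text
[-0.4181368  -0.23090121 -0.45910043] 0.6476842450826071
18.8417
```

View pics/end.png

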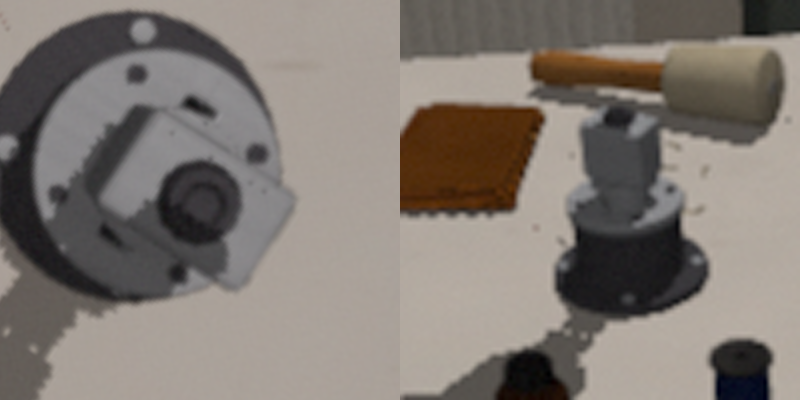

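The die stands upright with its block square across the slots (cup at px 200,203 left and 620,117 right), and the bottle and spool are standing. The 8.7 N spring force measured at 35.6 mm, against 8.4 N expected at 36 mm, confirms the lock level.

```bash
python3 -c "
from cell import manip
print(manip.job_done())"
```

```text
the job is handed in; nothing more can be done
None
```

I put the steel die in the holder, pressed it to about 29 mm, turned it a quarter turn clockwise and let it rise to about 36 mm; it stands upright by itself, and the job is handed in (the judge returned no verdict).

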